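# Change over the drying tray at a sample carrier rail

## Robot

A 6-joint arm with a two-finger parallel gripper is mounted at the origin on the work surface. World frame = base frame: x ahead of the robot, y to its left, z up, the work surface at z = 0. Lengths are in m, angles in rad, forces in N, time in s.
With the tool pointing down it reaches from about 0.3 to 0.875 m from the base axis. Payload 6.4 kg.
Tool frame: the origin (TCP) lies on the centre line of the jaws, within the pads' length; the fingertips stand 8 mm ahead of it and the grasp point (between the pads) lies 11 mm behind it; z points along the fingers, y is the line along which they close (so a half turn about z gives the same grasp; the last joint's range is limited). The gripper opens to 85 mm and grips with 20 to 120 N. Pads are 22 mm wide; open, the fingers measure 114 mm over their backs; the gripper's body (76 mm by 85 mm) begins 54 mm behind the grasp point. The pads swing forward as they close: fully open they stand 13 mm farther back than shut.
Start: joints at [-1.542, 0.181, 1.607, -0, 1.354, -0.206], TCP at [0.134, -0.559, 0.239] pointing down, gripper open.
Joint ranges: [-2.99, 2.99], [-0.89, 2.07], [0.3, 2.58], [-1.14, 4.28], [0, 2.63], [-3.12, 3.12]. Speed limits (rad/s): [2.57, 2.57, 3.01, 3.14, 3.14, 3.14].

## Interface

Orientations are given as a unit quaternion [w, x, y, z].
In Python, from bench import ctrl gives the robot as it stands.
- The arm moves only by the shell command python3 -m handwheel 'ROWS' [OPENING]. ROWS is JSON, a list that holds one entry, the list of rows, each a list of 4 numbers: the shift along the tool's x, y, z each as a share of 20 cm, from -1 to 1, then the turn about the tool's z as a share of 1.5 rad, from -1 to 1. In form: [[[x, y, z, twist], ...]]. A call has 1 to 10 rows; each row is the pose to reach, as a shift and turn from the pose commanded when the call began, along the tool's axes at that moment; what a row does not reach only later rows make up. A row lasts 1/8 s, in which the tool goes at most 62.5 mm and 10.7 degrees, less where a joint would pass 70% of its speed; a pose out of reach is approached as far as the arm can. A call with a number of a shift or a turn outside -1 to 1 is refused whole. A call with a gripper value outside its range is refused whole. OPENING is the finger opening in mm, from 0 to 85.4, set as the call begins (- or left out, the last holds). The fingers move at their own pace and stop on an object; the grip force is fixed at half the most. Time passes only in rows, so rows that repeat a pose let the fingers close. It gives the time, the measured TCP pose, the force, the opening and the grip force at its end, in the units of the state.
- ctrl.get_obs(): the state, without advancing time (a new reading comes with each control period).
- ctrl.camera(name): name is "scene" or "side" or "wrist"; returns a dict with "color" (480x640x3 uint8, red, green, blue), "range_z" (480x640 float32, m along the optical axis (not along the pixel's ray), 0 where there is no reading), "K" (3x3 intrinsics, pixels), "pose" (4x4, takes a point from camera to world coordinates); the wrist camera has in their place "T_tool_cam" (4x4, takes a point from camera to tool coordinates, whose origin is the TCP and whose axes are the flange's). Camera axes: x right, y down, z forward; pixel columns grow to the right and rows downward; lengths in m; the calibration is good to about 2 mm. A picture is of the moment at which its call begins: read the wrist's pose just before it.
- ctrl.hand_in(): hands the job in; it is judged then, once.
The state is a dict: "time_s": time; "q": joint angles; "dq": joint speeds; "joint_efforts": joint torques, N m; "eef_pos": TCP position; "eef_rot": TCP orientation; "wrist_force": force on the tool from outside, world axes, zero at the start; "torque": the same for the moment, N m; "opening": opening from 0.0 (shut) to 1.0 (fully open); "grasp_force": force on a finger pad.
Only numpy, scipy, OpenCV 4.12 (cv2) and the standard library are available. Lean on these libraries where they do the work, as an engineer would, in place of code of your own. Each camera call takes 0.05 s, during which the arm holds its last target. There are 200 camera calls.

## Task

First clear the paintbrush off the rail and lay it lengthwise on the rubber mat. Then push the carrier along the rail until it clicks into the middle station in front of the tray, tip the drying tray by its bar so that all the dry moulding samples slide into the carrier's box (their finish is delicate: do not touch them with the fingers), lower the tray flat again, and push the carrier on until it clicks into the last station, at the robot's right-hand end of the rail. Finally lay all the fresh samples from the table in the empty tray, side by side in a single layer, and leave the other things on the table where they are.

Things in the scene. Friction and masses are not known exactly. Their poses are not given: they have to be found in the camera images.
- carrier (a joint): position of the carrier along the rail in m, growing towards the robot's right (-y of the rail). 0 = left end stop, it starts parked at 0 to 0.035; 0.165 = middle station, with the box in front of the tray's lip; 0.33 = last station; 0.345 = right end stop. At each of the two stations a sprung catch clicks in, within about 2 mm; about 7 N pushes it in or out. The carrier stays where it is left.
- carrier_tab (a point): top centre of the push tab, an upright dark wooden tab on the left (+y) end wall of the carrier's box: 14 mm thick along the rail (y), 44 mm wide across it (x), 43 mm high above the box's rim. Axes: x across the rail away from the robot, y along the rail to the left, z up
- box_in (a point): centre of the inner floor of the open plywood box on the carrier (moves with it). Inside 120 mm across the rail (x) by 170 mm along it (y), walls 5 mm thick and 55 mm high, the far (+x) wall 88 mm; axes as carrier_tab
- tray (a joint): tilt of the drying tray in rad: 0 = flat on its stand, grows as its near edge with the bar is raised, 1.15 = stop. Let go, it sinks slowly back to flat. Samples begin to slide at about 0.55 to 0.65
- tray_hinge (a point): middle of the tray's hinge line, which is its open lip beside the rail, 108 mm above the table, fixed; x from the tray towards the rail, y along the hinge and the rail, z up
- tray_bar (a point): centre of the tray's handle, a round bar 12 mm thick and 100 mm long parallel to the hinge, on the robot's side of the tray with 37 mm of open space between it and the tray; turns with the tray. With the tray flat it lies 180 mm from the hinge line (-x) and 12 mm above it
- tray_in (a point): centre of the drying tray's inner floor (turns with the tray). Aluminium tray, inside 132 mm (x, from back wall to lip) by 150 mm (y), floor 6 mm thick and 114 mm above the table, walls 12 mm above the floor on three sides, open towards the rail (+x)
- dry0: dry sample, lying in the tray at the start: white-primed picture-frame moulding sample, 70 x 30 x 26 mm: a base 70 x 30 x 12 mm with a bead 70 x 20 x 14 mm along its top; 50 g; origin at the centre of its underside, x along its length, z up through the bead. 
- dry1: dry sample, lying in the tray at the start: white-primed picture-frame moulding sample, 70 x 30 x 26 mm: a base 70 x 30 x 12 mm with a bead 70 x 20 x 14 mm along its top; 50 g; origin at the centre of its underside, x along its length, z up through the bead. 
- dry2: dry sample, lying in the tray at the start: white-primed picture-frame moulding sample, 70 x 30 x 26 mm: a base 70 x 30 x 12 mm with a bead 70 x 20 x 14 mm along its top; 50 g; origin at the centre of its underside, x along its length, z up through the bead. 
- fresh0: fresh sample, lying on the table to the robot's left at the start: white-primed picture-frame moulding sample, 70 x 30 x 26 mm: a base 70 x 30 x 12 mm with a bead 70 x 20 x 14 mm along its top; 50 g; origin at the centre of its underside, x along its length, z up through the bead. 
- fresh1: fresh sample, lying on the table to the robot's left at the start: white-primed picture-frame moulding sample, 70 x 30 x 26 mm: a base 70 x 30 x 12 mm with a bead 70 x 20 x 14 mm along its top; 50 g; origin at the centre of its underside, x along its length, z up through the bead. 
- fresh2: fresh sample, lying on the table to the robot's left at the start: white-primed picture-frame moulding sample, 70 x 30 x 26 mm: a base 70 x 30 x 12 mm with a bead 70 x 20 x 14 mm along its top; 50 g; origin at the centre of its underside, x along its length, z up through the bead. 
- brush: flat paintbrush, 165 mm long, 14 mm thick, lying across the rail at the start with its handle towards the robot. Origin under the middle of its length, x along it towards the bristles: wooden handle 24 mm wide from x = -82 to +8 mm, then ferrule and bristles up to 46 mm wide. Rail: flat aluminium track 100 mm wide, top 24 mm above the table
- mat_top (a point): centre of the top of the rubber mat, 200 mm (x) by 100 mm (y), 3 mm thick, fixed flat on the table to the robot's right
- can: bystander: tin, 80 mm across, 100 mm high, origin at the centre of its underside
- jar: bystander: jar, 70 mm across, 110 mm high, origin at the centre of its underside
- tape_roll: bystander: roll of brown tape lying flat, 80 mm across, 45 mm high, origin at the centre of its underside

How it is judged:
On the way, in this order (a step that is already met when the one before it is completed fails the run):
1. the brush lies on the rubber mat, along it, and the carrier has not yet been pushed off its parking place (x of brush in the frame of mat_top between -0.035 and 0.035 m and y of brush in the frame of mat_top between -0.035 and 0.035 m and z of brush in the frame of mat_top between -0.006 and 0.008 m and angle between the x axis of brush and the x axis of mat_top, either way round below 0.4 rad and linear speed of brush below 0.02 m/s and value of joint carrier below 0.06 m), for 0.2 s.
2. the carrier stands in the middle station's catch (within 6 mm), the tray flat (value of joint carrier between 0.159 and 0.171 m and value of joint tray below 0.04 rad), for 0.2 s.
3. the tray is tipped by more than 0.5 rad with the carrier in the middle station (value of joint carrier between 0.159 and 0.171 m and value of joint tray above 0.5 rad), for 0.1 s.
4. all dry samples are in the box and the tray is flat again, the carrier still in the middle station (all of step 2 and x of dry0 in the frame of box_in between -0.065 and 0.065 m and y of dry0 in the frame of box_in between -0.09 and 0.09 m and z of dry0 in the frame of box_in between -0.01 and 0.075 m and x of dry1 in the frame of box_in between -0.065 and 0.065 m and y of dry1 in the frame of box_in between -0.09 and 0.09 m and z of dry1 in the frame of box_in between -0.01 and 0.075 m and x of dry2 in the frame of box_in between -0.065 and 0.065 m and y of dry2 in the frame of box_in between -0.09 and 0.09 m and z of dry2 in the frame of box_in between -0.01 and 0.075 m), for 0.2 s.
5. the carrier stands in the last station's catch (within 6 mm) with the dry samples in its box (value of joint carrier between 0.324 and 0.336 m and x of dry0 in the frame of box_in between -0.065 and 0.065 m and y of dry0 in the frame of box_in between -0.09 and 0.09 m and z of dry0 in the frame of box_in between -0.01 and 0.075 m and x of dry1 in the frame of box_in between -0.065 and 0.065 m and y of dry1 in the frame of box_in between -0.09 and 0.09 m and z of dry1 in the frame of box_in between -0.01 and 0.075 m and x of dry2 in the frame of box_in between -0.065 and 0.065 m and y of dry2 in the frame of box_in between -0.09 and 0.09 m and z of dry2 in the frame of box_in between -0.01 and 0.075 m), for 0.2 s.
At the end, for the whole second after the job is handed in: Brush at rest on the mat (centre within 35 mm each way, within 0.4 rad of its length); carrier still, within 6 mm of the last station; all dry samples in its box; tray flat (under 0.04 rad); all fresh samples at rest on the tray's floor, none on another (all of step 5 and x of brush in the frame of mat_top between -0.035 and 0.035 m and y of brush in the frame of mat_top between -0.035 and 0.035 m and z of brush in the frame of mat_top between -0.006 and 0.008 m and angle between the x axis of brush and the x axis of mat_top, either way round below 0.4 rad and linear speed of each of brush, fresh0, fresh1, fresh2 below 0.02 m/s and velocity of joint carrier between -0.01 and 0.01 m/s and value of joint tray below 0.04 rad and x of fresh0 in the frame of tray_in between -0.07 and 0.06 m and y of fresh0 in the frame of tray_in between -0.075 and 0.075 m and z of fresh0 in the frame of tray_in between -0.006 and 0.024 m and x of fresh1 in the frame of tray_in between -0.07 and 0.06 m and y of fresh1 in the frame of tray_in between -0.075 and 0.075 m and z of fresh1 in the frame of tray_in between -0.006 and 0.024 m and x of fresh2 in the frame of tray_in between -0.07 and 0.06 m and y of fresh2 in the frame of tray_in between -0.075 and 0.075 m and z of fresh2 in the frame of tray_in between -0.006 and 0.024 m); the robot touches nothing.
It fails at once if the fingers touch a dry sample (contact force between the fingers and dry0 above 0.5 N or contact force between the fingers and dry1 above 0.5 N or contact force between the fingers and dry2 above 0.5 N).
It fails at once if a bystander (tin, jar, tape roll) is moved by more than 30 mm (distance of any of can, jar, tape_roll from where it was at the start of the episode above 0.03 m).
Of dry0, dry1, dry2 only 1 to 3 are there at a start; the rules pass over those that are not, and their reading is None.
Of fresh0, fresh1, fresh2 only 2 to 3 are there at a start; the rules pass over those that are not, and their reading is None.
At some moment in a run one of fresh0, fresh1, fresh2 may be knocked a few centimetres aside while the robot is not near it.
Once in a run the grip may slacken for a moment while it holds something.
It also fails if it takes over 210 s, if anything falls off the work surface, if the arm or the gripper's body presses on something with over 40 N, if the wrist force passes 120 N, or if a joint passes its speed limit or range.

## Working session

There is one attempt and no reset: what is moved stays moved. The work goes in short steps, Python scripts to look and compute and a shell command to move; the robot and the scene stay as the last step left them, time stands still between calls to the robot, and variables do not carry over. Pictures are saved under pics/ and viewed, at most 14 in all, crops included, and the job is handed in when it is done.

```bash
ls; mkdir -p pics
cat > h.py <<'E'
import numpy as np, cv2
from bench import ctrl
from scipy.spatial.transform import Rotation as R
def rot(o):
    w,x,y,z=o["eef_rot"]; return R.from_quat([x,y,z,w]).as_matrix()
def cam(n):
    o=ctrl.get_obs(); c=ctrl.camera(n)
    if n=="wrist":
        T=np.eye(4);T[:3,:3]=rot(o);T[:3,3]=o["eef_pos"]; c["pose"]=T@c["T_tool_cam"]
    z=c["range_z"];K=c["K"];v,u=np.mgrid[:480,:640]
    p=np.stack([(u-K[0,2])/K[0,0]*z,(v-K[1,2])/K[1,1]*z,z],-1)
    c["P"]=p@c["pose"][:3,:3].T+c["pose"][:3,3]; c["P"][z==0]=np.nan
    return c
def save(c,n): cv2.imwrite("pics/"+n+".png",c["color"][:,:,::-1])
def shift(d):
    "world displacement -> row shares in present tool axes"
    return np.round(rot(ctrl.get_obs()).T@np.array(d)/0.2,3)
E
python3 - <<'E'
from h import *
import pickle
d={}
for n in("scene","side"):
    c=cam(n);save(c,n+"0");d[n]=c;print(n,c["pose"].round(3).tolist())
pickle.dump({k:{q:v[q] for q in("P","color","K","pose")} for k,v in d.items()},open("d0.pkl","wb"))
o=ctrl.get_obs();print(o["time_s"],rot(o).round(3),o["wrist_force"],o["opening"])
E
```

```text
pics
scene [[0.867, 0.37, -0.333, 1.008], [0.497, -0.625, 0.602, -0.842], [0.015, -0.688, -0.726, 1.076], [0.0, 0.0, 0.0, 1.0]]
side [[-0.793, -0.429, 0.432, 0.101], [-0.609, 0.563, -0.559, 0.544], [-0.003, -0.706, -0.708, 0.844], [0.0, 0.0, 0.0, 1.0]]
0.1 [[ 0.973  0.233 -0.   ]
 [ 0.233 -0.973  0.002]
 [ 0.    -0.002 -1.   ]] [-0.15464797 -0.0802103  -0.45893251] 1.0016178532625815
```

View pics/scene0.png

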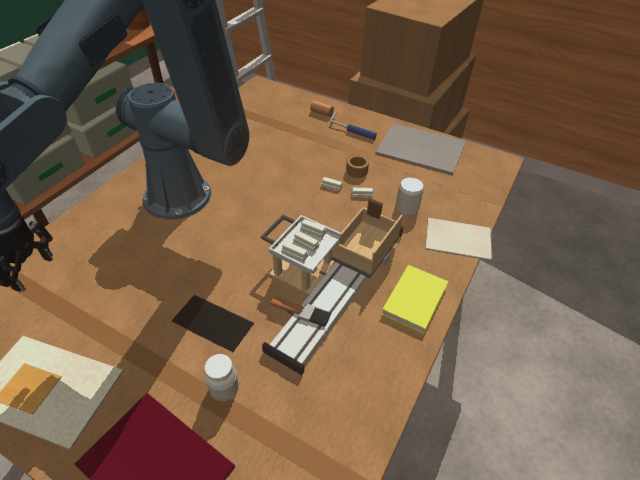

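View pics/side0.png

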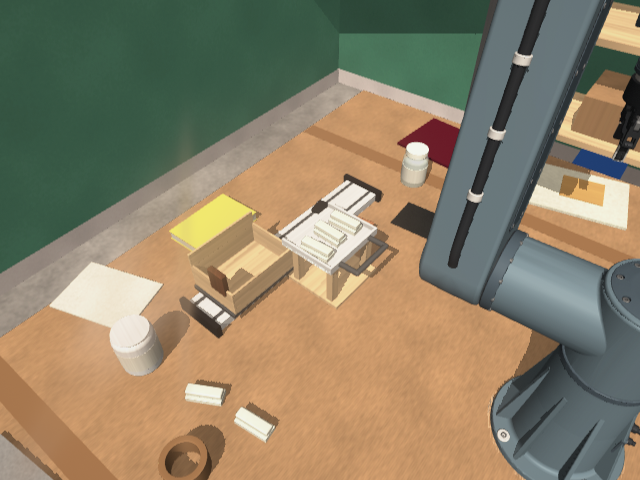

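Scene: brush from (272,302) to (330,318), mat about (213,322), carrier box (367,240) with its tab (375,208), tray (308,243), bar (270,232), fresh samples (331,183) and (362,193). The side view agrees: two fresh samples, three dry.

Run:
```python
import pickle,numpy as np,cv2
d=pickle.load(open("d0.pkl","rb"));P=d["scene"]["P"];S=d["side"]["P"]
for n,u,v in [("mat",200,297),("mat",251,325),("mat",236,347),("mat",175,320),("matc",213,322),("br handle",273,302),("br",285,307),("br",318,317),("br",325,315),("railend top",285,352),("rail",300,335),("rail",340,290),("tab",375,204),("tab",370,202),("tab",381,207),("boxfl",365,245),("bar",263,237),("bar",277,221),("bar",270,230),("trayfl",283,240),("hinge?",305,268),("hinge?",338,238),("f",331,182),("f",362,191),("tape",357,160),("can",410,182),("jar",219,360)]:
    print(n,u,v,P[v,u].round(3))
for n,u,v in [("tab",214,270),("tab",221,276),("tab",209,266),("f",205,390),("f",254,420),("bar",375,260),("bar",388,245),("hinge",283,235),("hinge",318,203),("brush",320,207),("tape",185,440)]:
    print("side",n,u,v,S[v,u].round(3))
c=d["scene"]["color"][:,:,::-1]
a=cv2.resize(c[170:370,170:420],(750,600),interpolation=cv2.INTER_CUBIC);cv2.imwrite("pics/crop0.png",a)
```

```text
mat 200 297 [ 0.346 -0.301  0.003]
mat 251 325 [ 0.523 -0.305  0.003]
mat 236 347 [ 0.526 -0.378 -0.   ]
mat 175 320 [ 0.337 -0.395  0.002]
matc 213 322 [ 0.427 -0.347 -0.002]
br handle 273 302 [ 0.545 -0.23   0.034]
br 285 307 [ 0.583 -0.229  0.035]
br 318 317 [ 0.674 -0.211  0.034]
br 325 315 [ 0.688 -0.198  0.037]
railend top 285 352 [ 0.651 -0.338  0.023]
rail 300 335 [ 0.659 -0.278  0.026]
rail 340 290 [ 0.679 -0.095  0.023]
tab 375 204 [0.655 0.164 0.135]
tab 370 202 [0.637 0.167 0.133]
tab 381 207 [0.671 0.174 0.123]
boxfl 365 245 [0.671 0.081 0.041]
bar 263 237 [ 0.439 -0.111  0.124]
bar 277 221 [ 0.437 -0.037  0.124]
bar 270 230 [ 0.438 -0.075  0.121]
trayfl 283 240 [ 0.486 -0.082  0.112]
hinge? 305 268 [ 0.594 -0.143  0.117]
hinge? 338 238 [0.617 0.002 0.114]
f 331 182 [0.432 0.31  0.022]
f 362 191 [0.547 0.321 0.024]
tape 357 160 [0.456 0.464 0.028]
can 410 182 [0.694 0.359 0.098]
jar 219 360 [ 0.563 -0.473  0.112]
side tab 214 270 [0.657 0.173 0.138]
side tab 221 276 [0.631 0.177 0.142]
side tab 209 266 [0.734 0.131 0.061]
side f 205 390 [0.539 0.331 0.027]
side f 254 420 [0.429 0.318 0.024]
side bar 375 260 [ 0.48  -0.154  0.003]
side bar 388 245 [ 0.483 -0.219  0.001]
side hinge 283 235 [ 0.697 -0.071  0.023]
side hinge 318 203 [ 0.693 -0.207  0.036]
side brush 320 207 [ 0.679 -0.198  0.036]
side tape 185 440 [0.489 0.419 0.045]
```

View pics/crop0.png

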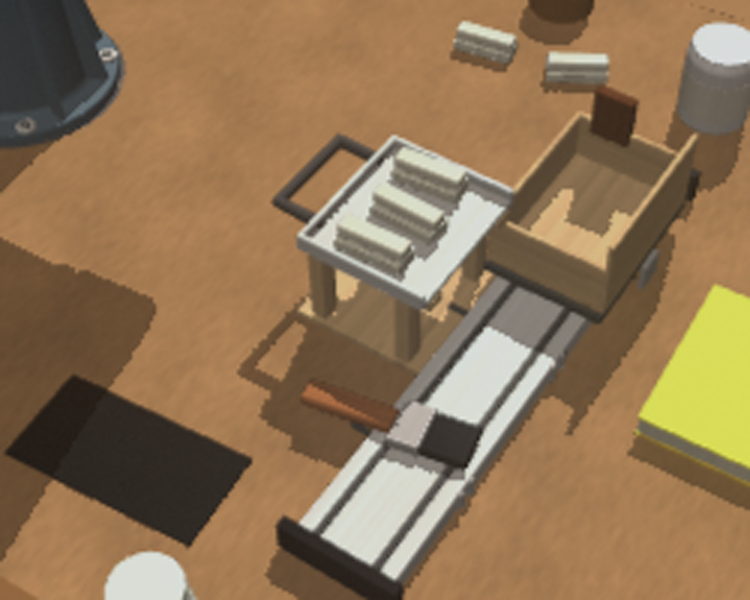

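The crop shows the brush axis from crop (305,392) to (460,447), the mat's four corners, the tray's outline and three dry samples lying along x. I'll measure these by ray-plane intersection.

```bash
cat >> h.py <<'E'
def ray(c,u,v,h):
    d=c["pose"][:3,:3]@np.linalg.inv(c["K"])@np.array([u,v,1.]);o=c["pose"][:3,3]
    return (o+d*(h-o[2])/d[2]).round(4)
E
python3 - <<'E'
import pickle
from h import *
d=pickle.load(open("d0.pkl","rb"));c=d["scene"]
f=lambda x,y,h:ray(c,170+x/3,170+y/3,h)[:2]
print("mat",[f(*p,.003) for p in[(72,376),(252,460),(190,545),(5,452)]],np.mean([f(*p,.003) for p in[(72,376),(252,460),(190,545),(5,452)]],0))
print("brush",[f(*p,.038) for p in[(308,386),(348,397),(395,411),(412,426),(450,438),(487,430),(468,467)]])
print("rail",[f(*p,.024) for p in[(300,522),(395,575),(500,280)]])
print("tray",[f(*p,.126) for p in[(300,238),(398,138),(515,190),(428,304)]])
print("bar",[f(*p,.126) for p in[(275,198),(339,138)]])
print("tab",[f(*p,.131) for p in[(597,86),(638,98),(601,84)]])
# clusters by height from both clouds
for k in d:
    P=d[k]["P"]
    def m(lo,hi): return P[np.all((P>lo)&(P<hi),-1)]
    q=m([.36,.26,.012],[.62,.38,.04]);
    for a,b in((.36,.49),(.49,.62)):
        s=q[(q[:,0]>a)&(q[:,0]<b)]; t=s[s[:,2]>.02]
        r=cv2.minAreaRect((t[:,:2]*1000).astype(np.float32));print(k,"fresh",len(s),r,t[:,2].max())
    q=m([.6,.1,.11],[.72,.25,.2]);q=q[q[:,1]>.13]
    if len(q):print(k,"tab",q.min(0),q.max(0))
    q=m([.42,-.2,.1],[.452,.1,.2]);
    if len(q):print(k,"bar",q.min(0),q.max(0),q.mean(0))
    q=m([.5,-.17,.133],[.63,.04,.2]);print(k,"dry",q.min(0),q.max(0))
    q=m([.5,-.3,.029],[.75,-.13,.05]);
    r=cv2.minAreaRect((q[:,:2]*1000).astype(np.float32));print(k,"brush",len(q),r)
E
```

```text
mat [array([ 0.3278, -0.3054]), array([ 0.5264, -0.2969]), array([ 0.5301, -0.3941]), array([ 0.3312, -0.4016])] [ 0.428875 -0.3495  ]
brush [array([ 0.5403, -0.224 ]), array([ 0.578, -0.216]), array([ 0.6223, -0.2078]), array([ 0.6435, -0.214 ]), array([ 0.6787, -0.2081]), array([ 0.7027, -0.1842]), array([ 0.7069, -0.2264])]
rail [array([ 0.6065, -0.3382]), array([ 0.7016, -0.3404]), array([ 0.6255, -0.0129])]
tray [array([ 0.4824, -0.1412]), array([0.4914, 0.0174]), array([0.6223, 0.0127]), array([ 0.6214, -0.1496])]
bar [array([ 0.4344, -0.1108]), array([ 0.4421, -0.0119])]
tab [array([0.6274, 0.1807]), array([0.6705, 0.1853]), array([0.6296, 0.1855])]
scene fresh 127 ((431.14056396484375, 315.3153991699219), (71.37989044189453, 25.09046173095703), 3.789846181869507) 0.03016893474095861
scene fresh 134 ((542.2771606445312, 329.4317626953125), (69.25968170166016, 28.36513900756836), 27.414264678955078) 0.029696876003643125
scene tab [0.62973469 0.16001202 0.11040636] [0.67319309 0.17954772 0.14102706]
scene bar [ 0.42866347 -0.11550563  0.11409295] [ 0.45194838 -0.00646468  0.1293
[... 219 characters left out ...]
74219), 0.8372248411178589)
side fresh 557 ((429.68609619140625, 318.9158630371094), (70.34380340576172, 20.83253288269043), 5.771082401275635) 0.029998790958484012
side fresh 507 ((541.5510864257812, 332.7415771484375), (70.27667236328125, 22.325258255004883), 26.563888549804688) 0.029409062997389657
side tab [0.6262931  0.16765668 0.11023937] [0.67245492 0.18334461 0.14191325]
side bar [ 0.42601183 -0.11146655  0.11465587] [0.45182346 0.00114326 0.12863318] [ 0.4356014  -0.05155244  0.12301195]
side dry [ 0.50435526 -0.11966545  0.13302325] [0.58141139 0.00713763 0.14358056]
side brush 193 ((616.756591796875, -211.15878295898438), (165.99562072753906, 46.75868225097656), 8.026216506958008)
```

```bash
python3 -m handwheel '[[[0.3,-0.13,0,0],[0.6,-0.26,0,0],[0.9,-0.39,0,0],[0.9,-0.39,0,0]]]' 60; python3 -m handwheel '[[[0.3,-0.13,0,0.06],[0.6,-0.26,0,0.06],[0.9,-0.39,0,0.06],[0.9,-0.39,0,0.06]]]'
python3 - <<'E'
from h import *
c=cam("wrist");save(c,"w1");o=ctrl.get_obs();print(o["eef_pos"],rot(o).round(3))
P=c["P"];q=P[np.all((P>[.5,-.3,.03])&(P<[.75,-.155,.05]),-1)]
print(len(q),cv2.minAreaRect((q[:,:2]*1000).astype(np.float32)))
for a in np.arange(.53,.7,.02):
    s=q[abs(q[:,0]-a)<.006]; 
    if len(s):print(a.round(2),s[:,1].min().round(3),s[:,1].max().round(3),s[:,2].mean().round(3))
E
```

```text
time_s: 0.6
eef_pos: [0.2932, -0.4387, 0.2389]
eef_rot: [-0.001, 0.993, 0.119, 0.0]
wrist_force: [-0.3, -0.6, 0.8]
opening: 0.703
grasp_force: 0.0
time_s: 1.1
eef_pos: [0.4495, -0.3218, 0.239]
eef_rot: [-0.0, 0.997, 0.074, 0.0]
wrist_force: [-1.0, 0.3, -0.1]
opening: 0.7
grasp_force: 0.0
[ 0.44892994 -0.32243983  0.23888432] [[ 0.989  0.147 -0.   ]
 [ 0.147 -0.989  0.001]
 [-0.    -0.001 -1.   ]]
2818 ((564.6162109375, -219.7866973876953), (55.65284729003906, 24.614498138427734), 8.23089599609375)
0.55 -0.235 -0.21 0.039
0.57 -0.232 -0.207 0.039
0.59 -0.229 -0.204 0.039
```

```bash
python3 -m handwheel '[[[0.25,-0.14,0,0],[0.5,-0.28,0,0],[0.75,-0.42,0,0],[0.75,-0.42,0.3,0],[0.75,-0.42,0.6,0],[0.75,-0.42,0.6,0],[0.75,-0.42,0.6,0]]]' 55; python3 -c "
from h import *
print(ctrl.get_obs()['eef_pos'],shift(np.array([.585,-.2172,.033])-ctrl.get_obs()['eef_pos']))"
```

```text
time_s: 2.02
eef_pos: [0.5845, -0.2211, 0.1214]
eef_rot: [0.001, 0.997, 0.071, 0.001]
wrist_force: [-0.7, -0.3, 0.3]
opening: 0.644
grasp_force: 0.0
[ 0.58446424 -0.22106069  0.12140547] [ 0.005 -0.019  0.442]
```

```bash
python3 -m handwheel '[[[0.005,-0.018,0.2,0],[0.005,-0.018,0.35,0],[0.005,-0.018,0.44,0],[0.005,-0.018,0.44,0],[0.005,-0.018,0.44,0]]]'; python3 -m handwheel '[[[0,0,0,0],[0,0,0,0],[0,0,0,0],[0,0,0,0],[0,0,0,0],[0,0,0,0]]]' 10;  python3 -m handwheel '[[[0,0,-0.1,0],[0,0,-0.2,0],[0,0,-0.3,0],[0,0,-0.3,0]]]'
```

```text
time_s: 2.65
eef_pos: [0.5858, -0.2163, 0.0334]
eef_rot: [0.001, 0.997, 0.072, 0.001]
wrist_force: [0.3, -0.5, 0.7]
opening: 0.647
grasp_force: 0.0
time_s: 3.4
eef_pos: [0.5851, -0.2157, 0.0326]
eef_rot: [0.001, 0.997, 0.072, 0.001]
wrist_force: [-2.8, 0.5, 5.4]
opening: 0.261
grasp_force: 60.4
time_s: 3.9
eef_pos: [0.5861, -0.2162, 0.0944]
eef_rot: [0.002, 0.997, 0.072, 0.002]
wrist_force: [-0.0, 0.2, -0.9]
opening: 0.259
grasp_force: 59.6
```

```bash
python3 -m handwheel '[[[-0.25,0.13,0,0.07],[-0.5,0.26,0,0.07],[-0.75,0.39,0,0.07],[-0.95,0.5,0,0.07],[-0.95,0.5,0,0.07]]]'
python3 - <<'E'
from h import *
o=ctrl.get_obs();print(o['eef_pos'],shift(np.array([.3955,-.35,.0145])-o['eef_pos']),o["opening"])
c=cam("scene");save(c,"s2");P=c["P"];q=P[np.all((P>[.3,-.45,.05])&(P<[.53,-.25,.12]),-1)]
k=cam("wrist");Q=k["P"];q=Q[np.all((Q>[.3,-.45,.05])&(Q<[.53,-.25,.11]),-1)];print(len(q),cv2.minAreaRect((q[:,:2]*1000).astype(np.float32)),np.percentile(q[:,2],[5,50,95]))
E
```

```text
time_s: 4.53
eef_pos: [0.4085, -0.3432, 0.091]
eef_rot: [-0.0, 1.0, 0.018, -0.0]
wrist_force: [0.9, 0.1, -0.5]
opening: 0.266
grasp_force: 59.7
[ 0.40845902 -0.34319674  0.09095481] [-0.066  0.032  0.382] 0.2659313753867568
50525 ((440.0048828125, -341.4140930175781), (144.74566650390625, 49.91653060913086), 1.7138289213180542) [0.09548474 0.09732305 0.09884019]
```

```bash
python3 -m handwheel '[[[-0.066,0.032,0.1,0],[-0.066,0.032,0.2,0],[-0.066,0.032,0.3,0],[-0.066,0.032,0.36,0],[-0.066,0.032,0.385,0],[-0.066,0.032,0.395,0],[-0.066,0.032,0.395,0]]]'; python3 -m handwheel '[[[0,0,0,0],[0,0,0,0],[0,0,0,0]]]' 50; python3 -m handwheel '[[[0,0,-0.2,0],[0,0,-0.5,0],[0,0,-0.8,0],[0,0,-0.95,0],[0,0,-0.95,0]]]'
python3 - <<'E'
from h import *
c=cam("scene");save(c,"s3")
k=cam("wrist");Q=k["P"];q=Q[np.all((Q>[.3,-.45,.011])&(Q<[.55,-.25,.05]),-1)];print(len(q),cv2.minAreaRect((q[:,:2]*1000).astype(np.float32)),np.percentile(q[:,2],[5,50,95]))
E
```

```text
time_s: 5.5
eef_pos: [0.3982, -0.3488, 0.0127]
eef_rot: [0.0, 1.0, 0.02, 0.0]
wrist_force: [-0.2, 0.3, -1.3]
opening: 0.265
grasp_force: 59.7
time_s: 5.88
eef_pos: [0.398, -0.3488, 0.0126]
eef_rot: [0.0, 1.0, 0.02, 0.0]
wrist_force: [-0.2, -0.1, -0.7]
opening: 0.583
grasp_force: 0.0
time_s: 6.5
eef_pos: [0.399, -0.3502, 0.2056]
eef_rot: [0.003, 1.0, 0.02, 0.002]
wrist_force: [0.3, 0.3, -0.5]
opening: 0.585
grasp_force: 0.0
10043 ((432.7226257324219, -348.3531494140625), (164.060302734375, 45.81283187866211), 1.3172428607940674) [0.01608208 0.01799623 0.01947362]
```

View pics/s3.png

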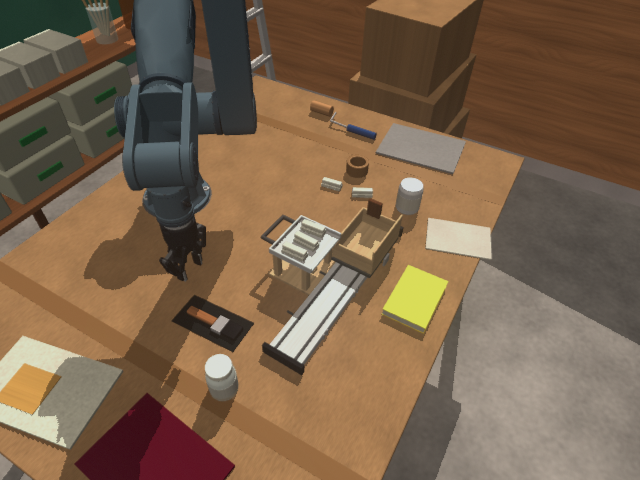

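Brush lies on the mat (centre within 5 mm, yaw fine). Moving on to the carrier, with a measuring look on the way.

```bash
python3 -m handwheel '[[[0.11,-0.2,-0.1,0.02],[0.22,-0.42,-0.2,0.02],[0.33,-0.63,-0.3,0.02],[0.45,-0.86,-0.4,0.02],[0.45,-0.86,-0.4,0.02]]]' 50; python3 -m handwheel '[[[0.11,-0.2,0,0],[0.22,-0.42,0,0],[0.33,-0.63,0,0],[0.45,-0.86,0,0],[0.45,-0.86,0,0]]]'
python3 - <<'E'
from h import *
o=ctrl.get_obs();print(o["eef_pos"],rot(o).round(3)[0])
c=cam("wrist");save(c,"w4");np.save("w4.npy",c["P"])
E
```

```text
time_s: 7.22
eef_pos: [0.482, -0.1703, 0.282]
eef_rot: [-0.0, 1.0, 0.007, 0.0]
wrist_force: [-0.2, -0.1, -0.1]
opening: 0.586
grasp_force: 0.0
time_s: 7.85
eef_pos: [0.5692, 0.0019, 0.2795]
eef_rot: [-0.001, 1.0, 0.007, -0.002]
wrist_force: [0.6, -0.8, -0.2]
opening: 0.586
grasp_force: 0.0
[0.5691503  0.00188434 0.27948943] [ 1.     0.013 -0.004]
```

View pics/w4.png

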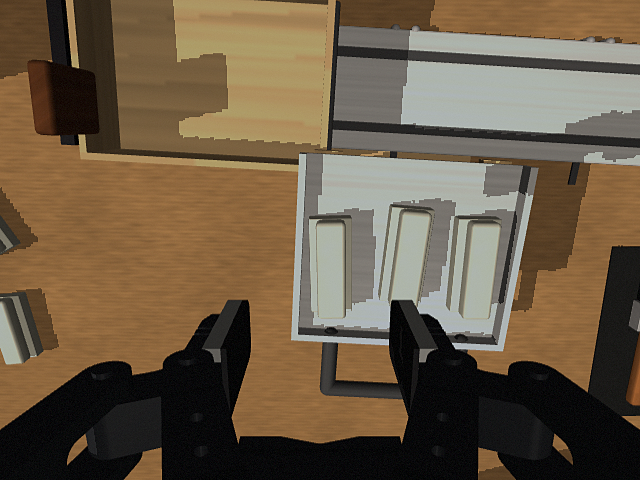

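The wrist view shows the tray (300-535 px, 155-345), box, tab at (65,98), bar at (370,388) and the rail, all slightly yawed. Measuring them.

Run:
```python
import numpy as np
P=np.load("w4.npy")
for n,u,v in [("rail near",345,147),("rail near",560,157),("groove",350,127),("groove",630,138),("tray BL",294,338),("tray BR",506,347),("tray FL",303,157),("tray FR",533,169),("bar",345,388),("bar",385,390),("bar",330,385),("boxnear rim",90,154),("boxnear",295,163),("boxright rim",335,20),("boxright rim",331,140),("tab tl",33,66),("tab bl",40,130),("tab mid",55,95),("tab face",85,100),("tab fr",94,75),("tab fr",95,130)]:
    print(n,np.nanmedian(P[v-1:v+2,u-1:u+2].reshape(-1,3),0).round(4))
```

```text
rail near [ 0.6199 -0.0202  0.0254]
rail near [ 0.6136 -0.2134  0.0253]
groove [ 0.6371 -0.024   0.0267]
groove [ 0.6309 -0.2722  0.0264]
tray BL [0.4852 0.0199 0.1278]
tray BR [ 0.4095 -0.2017  0.0019]
tray FL [0.6179 0.0134 0.1278]
tray FR [ 0.6119 -0.1403  0.1271]
bar [ 0.4417 -0.0196  0.1264]
bar [ 0.4406 -0.0507  0.1268]
bar [ 0.4447 -0.0078  0.1261]
boxnear rim [0.6159 0.1709 0.0971]
boxnear [0.6105 0.0211 0.0871]
boxright rim [ 0.7189 -0.0086  0.0381]
boxright rim [ 0.6261 -0.0073  0.0361]
tab tl [0.6701 0.1749 0.1404]
tab bl [0.6332 0.1772 0.1404]
tab mid [0.6542 0.1665 0.1366]
tab face [0.6532 0.1669 0.1009]
tab fr [0.6714 0.1665 0.0855]
tab fr [0.6328 0.1677 0.0915]
```

```bash
python3 -m handwheel '[[[0.12,-0.22,0,0.03],[0.22,-0.43,0,0.03],[0.33,-0.64,0,0.03],[0.426,-0.855,0,0.03],[0.426,-0.855,0.2,0.03],[0.426,-0.855,0.4,0.03],[0.426,-0.855,0.4,0.03],[0.426,-0.855,0.4,0.03]]]' 50;  python3 - <<'E'
from h import *
o=ctrl.get_obs();print(o["eef_pos"],rot(o).round(3)[:,0],shift(np.array([.652,.174,.122])-o["eef_pos"]))
c=cam("wrist");P=c["P"];q=P[np.all((P>[.6,.1,.132])&(P<[.7,.25,.15]),-1)];print(len(q),q.min(0),q.max(0),cv2.minAreaRect((q[:,:2]*1000).astype(np.float32)))
E
```

```text
time_s: 8.9
eef_pos: [0.6534, 0.1702, 0.2032]
eef_rot: [0.0, 1.0, -0.018, 0.0]
wrist_force: [0.4, -0.4, 0.2]
opening: 0.583
grasp_force: 0.0
[0.65344172 0.17019307 0.20323005] [ 0.999 -0.037  0.001] [-0.008 -0.019  0.406]
2361 [0.63123344 0.16619323 0.13205373] [0.67456147 0.18147304 0.14233025] ((652.6688842773438, 173.9549102783203), (13.942533493041992, 43.49470520019531), 87.08019256591797)
```

```bash
python3 -m handwheel '[[[-0.006,-0.02,0.2,0],[-0.006,-0.02,0.35,0],[-0.006,-0.02,0.406,0],[-0.006,-0.02,0.406,0]]]'; python3 -m handwheel '[[[0,0,0,0],[0,0,0,0],[0,0,0,0],[0,0,0,0],[0,0,0,0]]]' 5; python3 -c "
from h import *
o=ctrl.get_obs();print(o['eef_pos'],rot(o).round(3)[:,0])"
```

```text
time_s: 9.45
eef_pos: [0.6523, 0.1754, 0.1221]
eef_rot: [-0.0, 1.0, -0.018, 0.001]
wrist_force: [0.1, 0.3, 0.8]
opening: 0.586
grasp_force: 0.0
time_s: 10.07
eef_pos: [0.6529, 0.1757, 0.1232]
eef_rot: [-0.0, 1.0, -0.018, 0.002]
wrist_force: [-0.4, -0.9, 6.7]
opening: 0.153
grasp_force: 60.3
[0.65288976 0.17566872 0.12315105] [ 0.999 -0.036  0.003]
```

```bash
python3 -m handwheel '[[[0,0.1,0,0],[0,0.2,0,0],[0,0.3,0,0],[0,0.4,0,0],[0,0.5,0,0],[0,0.6,0,0],[0,0.64,0,0],[0,0.67,0,0],[0,0.67,0,0],[0,0.67,0,0]]]'
python3 - <<'E'
from h import *
o=ctrl.get_obs();print(o["eef_pos"],o["wrist_force"].round(1) if hasattr(o["wrist_force"],"round") else o["wrist_force"])
c=cam("scene");save(c,"s5");P=c["P"]
q=P[np.all((P>[.56,-.3,.088])&(P<[.74,.2,.105]),-1)];print(len(q),q.min(0),q.max(0))
E
```

```text
time_s: 11.32
eef_pos: [0.647, 0.0413, 0.1231]
eef_rot: [0.0, 1.0, -0.018, 0.0]
wrist_force: [-7.4, -0.5, 9.9]
opening: 0.151
grasp_force: 60.9
[0.64696263 0.04129295 0.12310094] [-7.4 -0.5  9.9]
389 [ 0.57645953 -0.14437704  0.08800379] [0.73558666 0.04255579 0.10487881]
```

```bash
for i in 1; do python3 -m handwheel '[[[-0.01,0.02,0,0],[-0.01,0.02,0,0],[-0.01,0.02,0,0]]]';  python3 -m handwheel '[[[0,0.015,0,0],[0,0.015,0,0]]]' | sed -n '2p;4p'; python3 -m handwheel '[[[0,0.015,0,0],[0,0.015,0,0]]]'| sed -n '2p;4p'; python3 -m handwheel '[[[0,0.015,0,0],[0,0.015,0,0]]]'| sed -n '2p;4p'; done
```

```text
time_s: 11.75
eef_pos: [0.6468, 0.0389, 0.1231]
eef_rot: [-0.001, 1.0, -0.018, 0.003]
wrist_force: [3.0, 4.7, 5.3]
opening: 0.149
grasp_force: 60.1
eef_pos: [0.6468, 0.0375, 0.1232]
wrist_force: [3.2, 8.7, 5.2]
eef_pos: [0.6465, 0.0325, 0.1231]
wrist_force: [2.2, 2.8, 6.1]
eef_pos: [0.6464, 0.0283, 0.1231]
wrist_force: [1.5, -0.5, 6.1]
```

```bash
python3 -m handwheel '[[[0,0.01,0,0],[0,0.01,0,0],[0,0.01,0,0]]]' | sed -n '2p;4p'; python3 -m handwheel '[[[0,0.01,0,0],[0,0.01,0,0],[0,0.01,0,0]]]'| sed -n '2p;4p'; python3 -c "
from h import *
c=cam('scene');save(c,'s6');c=cam('side');save(c,'d6')
import cv2
cv2.imwrite('pics/c6.png',cv2.resize(c['color'][150:330,150:390,::-1],(800,600),interpolation=cv2.INTER_CUBIC))"
```

```text
eef_pos: [0.6463, 0.026, 0.1231]
wrist_force: [1.9, -0.1, 5.4]
eef_pos: [0.6461, 0.0237, 0.1231]
wrist_force: [1.7, -1.3, 6.5]
```

View pics/c6.png

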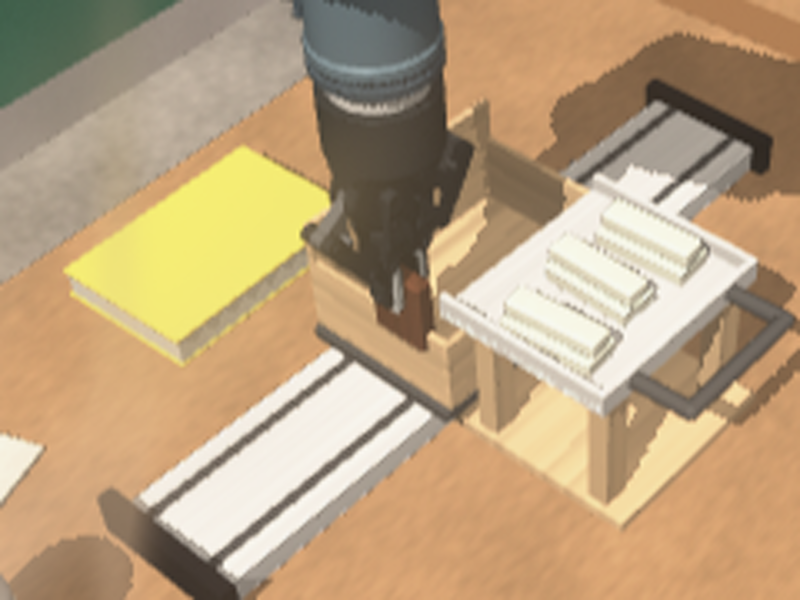

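Carrier is roughly in front of the tray, but my estimate puts the station a few mm further on; I keep creeping and feel for the catch.

```bash
for k in 1; do python3 -m handwheel '[[[0,0.01,0,0],[0,0.01,0,0],[0,0.01,0,0]]]' | sed -n '2p;4p'; python3 -m handwheel '[[[0,0.01,0,0],[0,0.01,0,0],[0,0.01,0,0]]]'| sed -n '2p;4p'; python3 -m handwheel '[[[0,0.01,0,0],[0,0.01,0,0],[0,0.01,0,0]]]'| sed -n '2p;4p';done;  python3 - <<'E'
from h import *
c=cam("scene");P=c["P"];save(c,"s7")
# rail end plates: dark ends
for k in("scene","side"):
    c=cam(k);save(c,k+"7");P=c["P"]
    for lo,hi,n in(([.58,.1,.03],[.76,.3,.06],"L"),([.58,-.42,.03],[.76,-.28,.06],"R")):
        q=P[np.all((P>lo)&(P<hi),-1)]
        if len(q):print(k,n,len(q),q.min(0).round(4),q.max(0).round(4),np.median(q,0).round(4))
E
```

```text
eef_pos: [0.6461, 0.0224, 0.1231]
wrist_force: [2.9, 0.5, 6.0]
eef_pos: [0.6461, 0.0219, 0.1231]
wrist_force: [2.7, 5.1, 5.5]
eef_pos: [0.646, 0.0214, 0.1231]
wrist_force: [2.6, 10.9, 6.1]
scene L 110 [0.6175 0.2066 0.03  ] [0.7368 0.2265 0.0369] [0.6784 0.216  0.0323]
scene R 222 [ 0.5925 -0.3616  0.03  ] [ 0.7122 -0.3438  0.0391] [ 0.6555 -0.3526  0.0328]
side L 300 [0.6169 0.2108 0.0301] [0.7392 0.2282 0.038 ] [0.6736 0.22   0.0333]
side R 149 [ 0.5905 -0.36    0.0301] [ 0.7137 -0.3388  0.0375] [ 0.6518 -0.3483  0.0326]
```

```bash
python3 -m handwheel '[[[0,-0.02,0,0],[0,-0.02,0,0],[0,-0.02,0,0]]]' | sed -n '2p;4p';python3 -m handwheel '[[[0,-0.015,0,0],[0,-0.015,0,0],[0,-0.015,0,0]]]' | sed -n '2p;4p';python3 -m handwheel '[[[0,-0.015,0,0],[0,-0.015,0,0],[0,-0.015,0,0]]]' | sed -n '2p;4p'; python3 -m handwheel '[[[0,0,0,0],[0,0,0,0],[0,0,0,0],[0,0,0,0]]]' 50 | sed -n '2p;4p'
python3 - <<'E'
from h import *
c=cam("wrist");save(c,"w8");P=c["P"];q=P[np.all((P>[.6,-.05,.132])&(P<[.7,.1,.145]),-1)];print(len(q),q.min(0),q.max(0),cv2.minAreaRect((q[:,:2]*1000).astype(np.float32)))
E
```

```text
eef_pos: [0.6461, 0.0227, 0.1231]
wrist_force: [2.9, 1.4, 5.8]
eef_pos: [0.6462, 0.024, 0.1231]
wrist_force: [0.6, -4.1, 5.6]
eef_pos: [0.6462, 0.0251, 0.1231]
wrist_force: [-0.2, -10.9, 5.0]
eef_pos: [0.6444, 0.0291, 0.1209]
wrist_force: [0.8, -0.3, 0.2]
8468 [ 0.62356486 -0.00995431  0.13200806] [0.66818077 0.06780842 0.14499906] ((648.0638427734375, 30.901290893554688), (68.75218200683594, 46.39801025390625), 60.23634719848633)
```

Restoring force both ways around y=0.0231: the catch is in. Lift off and verify.

```bash
python3 -m handwheel '[[[0,0,-0.2,0],[0,0,-0.4,0],[0,0,-0.6,0],[-0.1,0.1,-0.8,0],[-0.1,0.1,-0.8,0],[-0.1,0.1,-0.8,0]]]' | sed -n '2p;4p'
python3 - <<'E'
from h import *
c=cam("wrist");save(c,"w8");P=c["P"];np.save("w8.npy",P);q=P[np.all((P>[.6,-.05,.132])&(P<[.7,.1,.145]),-1)];
q=q[(q[:,1]>0)&(q[:,0]>.622)];print(len(q),q.min(0),q.max(0),cv2.minAreaRect((q[:,:2]*1000).astype(np.float32)))
E
```

```text
eef_pos: [0.6237, 0.0096, 0.2806]
wrist_force: [0.3, -0.3, -0.2]
1383 [0.62392385 0.01616518 0.13285515] [0.66776864 0.03123107 0.14290091] ((645.8071899414062, 23.833175659179688), (13.79211711883545, 43.80229949951172), 87.57464599609375)
```

View pics/w8.png

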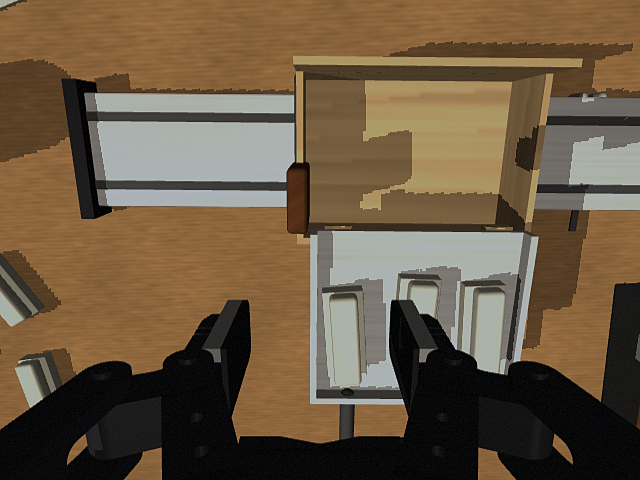

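```bash
python3 -m handwheel '[[[-0.3,0.13,0,0],[-0.6,0.26,0,0],[-0.91,0.39,0,0],[-0.91,0.39,0,0]]]' 45 | sed -n '2p;4p'; python3 -c "
from h import *
o=ctrl.get_obs();print(np.round(o['q'],2),rot(o).round(3)[:,0])"
```

```text
eef_pos: [0.4362, -0.062, 0.2792]
wrist_force: [0.9, 0.0, 0.2]
[-0.41 -0.17  1.87 -0.    1.44  1.2 ] [ 0.999 -0.037 -0.003]
```

```bash
python3 -m handwheel '[[[0,0,0,-0.12],[0,0,0,-0.24],[0,0,0,-0.36],[0,0,0,-0.48],[0,0,0,-0.6],[0,0,0,-0.72],[0,0,0,-0.84],[0,0,0,-0.96],[0,0,0,-1],[0,0,0,-1]]]' 28 | sed -n '2p;4p'; python3 -m handwheel '[[[0,0,0,-0.045],[0,0,0,-0.045],[0,0,0,-0.045]]]' | sed -n '2p;4p'
python3 - <<'E'
from h import *
o=ctrl.get_obs();print(np.round(o['q'],2),rot(o).round(3)[:,0],o["opening"],o["eef_pos"])
c=cam("wrist");save(c,"w9");P=c["P"];q=P[np.all((P>[.42,-.13,.112])&(P<[.456,.01,.135]),-1)]
print(len(q),q.min(0),q.max(0),cv2.minAreaRect((q[:,:2]*1000).astype(np.float32)))
t=q[q[:,2]>.124];print(t.mean(0),np.polyfit(t[:,1],t[:,0],1))
E
```

```text
eef_pos: [0.4397, -0.0617, 0.2802]
wrist_force: [-0.1, 1.0, -0.0]
eef_pos: [0.4394, -0.062, 0.2808]
wrist_force: [0.0, 1.0, 0.4]
[-0.41 -0.16  1.87  0.    1.44 -0.37] [0.04  0.999 0.   ] 0.32942663322731264 [ 0.43936199 -0.06196241  0.28083094]
3241 [ 0.42891508 -0.11107464  0.11969036] [4.55987299e-01 1.34144011e-04 1.29544506e-01] ((444.3260192871094, -55.39382553100586), (110.54357147216797, 27.16042709350586), 87.95645904541016)
[ 0.43923012 -0.05322645  0.12653908] [0.02986651 0.4408198 ]
```

```bash
python3 -m handwheel '[[[0,0,0.25,0],[0,0,0.5,0],[0,0,0.7,0],[0,0,0.8,0],[0,0,0.855,0],[0,0,0.855,0],[0,0,0.855,0]]]' | sed -n '2,5p'; python3 -m handwheel '[[[0,0,0,0],[0,0,0,0],[0,0,0,0],[0,0,0,0]]]' 5
```

```text
eef_pos: [0.4401, -0.0624, 0.1111]
eef_rot: [0.001, 0.721, 0.693, 0.0]
wrist_force: [0.2, -0.2, 0.4]
opening: 0.324
time_s: 20.65
eef_pos: [0.4359, -0.0619, 0.1106]
eef_rot: [-0.003, 0.72, 0.694, -0.003]
wrist_force: [-17.4, -1.3, 15.4]
opening: 0.121
grasp_force: 58.5
```

```bash
python3 -m handwheel '[[[0,-0.005,-0.09,0],[0,0.015,-0.178,0],[0,0.043,-0.263,0],[0,0.08,-0.345,0],[0,0.08,-0.345,0]]]'; python3 -c "
from h import *
c=cam('side');save(c,'d10')"
```

```text
time_s: 21.28
eef_pos: [0.4537, -0.0627, 0.1799]
eef_rot: [-0.001, 0.72, 0.694, -0.002]
wrist_force: [-8.5, -3.2, -0.1]
opening: 0.115
grasp_force: 59.0
```

View pics/d10.png

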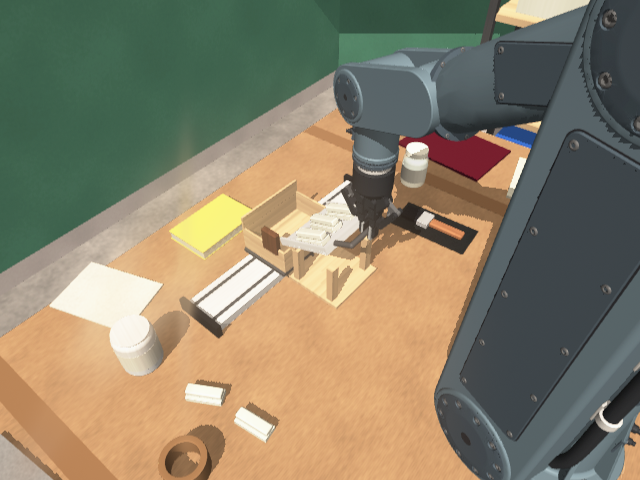

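```bash
python3 -m handwheel '[[[0,0.038,-0.078,0],[0,0.09,-0.152,0],[0,0.118,-0.186,0],[0,0.147,-0.22,0],[0,0.18,-0.251,0],[0,0.212,-0.282,0],[0,0.25,-0.31,0],[0,0.285,-0.337,0],[0,0.285,-0.337,0],[0,0.285,-0.337,0]]]'; python3 -c "
from h import *
c=cam('side');save(c,'d11')
d=cam('scene');save(d,'s11')
cv2.imwrite('pics/c11.png',np.hstack([cv2.resize(x['color'][r:r+150,q:q+150,::-1],(400,400)) for x,r,q in((c,150,240),(d,190,270))]))"
```

```text
time_s: 22.58
eef_pos: [0.5106, -0.0653, 0.2499]
eef_rot: [-0.0, 0.721, 0.693, -0.002]
wrist_force: [-18.2, -0.2, 20.0]
opening: 0.115
grasp_force: 59.5
```

View pics/c11.png

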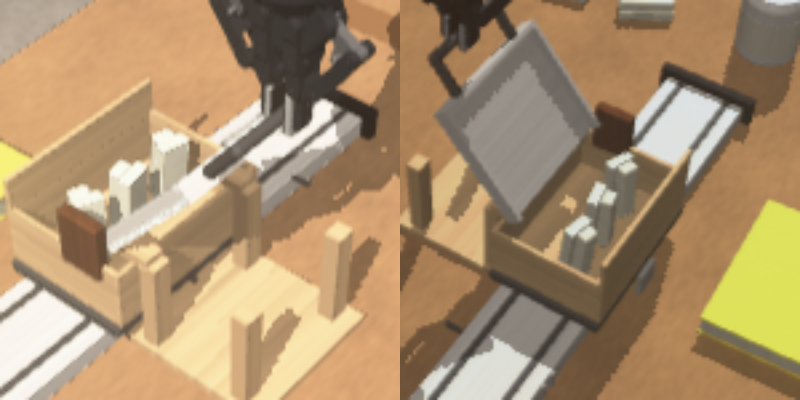

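All three dry samples stand in the box (scene crop 580-620 px); the tray is empty. Lowering along the same arc.

```bash
python3 -m handwheel '[[[0,-0.073,0.055,0],[0,-0.138,0.117,0],[0,-0.195,0.185,0],[0,-0.247,0.259,0],[0,-0.285,0.337,0],[0,-0.285,0.337,0]]]'; python3 -m handwheel '[[[0,-0.037,0.082,0],[0,-0.065,0.167,0],[0,-0.085,0.255,0],[0,-0.09,0.345,0],[0,-0.09,0.345,0],[0,-0.09,0.345,0]]]'
```

```text
time_s: 23.42
eef_pos: [0.4531, -0.0627, 0.1788]
eef_rot: [-0.001, 0.721, 0.693, -0.002]
wrist_force: [-10.8, -2.2, 5.8]
opening: 0.111
grasp_force: 61.5
time_s: 24.18
eef_pos: [0.436, -0.062, 0.11]
eef_rot: [-0.001, 0.721, 0.693, -0.001]
wrist_force: [-5.0, -2.4, -1.3]
opening: 0.115
grasp_force: 67.9
```

```bash
python3 -m handwheel '[[[0,0,0,0],[0,0,0,0],[0,0,0,0],[0,0,0,0]]]' 30 | sed -n '1,5p'; python3 -m handwheel '[[[0,0,-0.25,0],[0,0,-0.5,0],[0,0,-0.75,0],[0,0,-0.95,0],[0,0,-0.95,0],[0,0,-0.95,0]]]'| sed -n '1,5p';python3 -c "
from h import *
d=cam('scene');save(d,'s12');c=cam('side');save(c,'d12')
for k in(c,d):
  P=k['P'];q=P[np.all((P>[.49,-.16,.1])&(P<[.60,.02,.135]),-1)];A=np.c_[q[:,:2],np.ones(len(q))];s=abs(q[:,2]-np.median(q[:,2]))<.006;print('tray',np.linalg.lstsq(A[s],q[s,2],rcond=None)[0].round(3),np.median(q[:,2]))
  q=P[np.all((P>[.62,-.16,.045])&(P<[.73,.01,.2]),-1)];print(q[:,2].max())
  q=P[np.all((P>[.622,0.005,.128])&(P<[.67,.05,.15]),-1)];print('tab',q.min(0),q.max(0))
cv2.imwrite('pics/c12.png',np.hstack([cv2.resize(x['color'][r:r+120,q:q+120,::-1],(400,400)) for x,r,q in((c,165,230),(d,200,280))]))"
```

```text
time_s: 24.68
eef_pos: [0.4375, -0.062, 0.1104]
eef_rot: [0.0, 0.721, 0.693, 0.0]
wrist_force: [-0.3, -0.3, 0.2]
opening: 0.349
time_s: 25.42
eef_pos: [0.4369, -0.0618, 0.2993]
eef_rot: [-0.0, 0.721, 0.693, -0.0]
wrist_force: [-0.3, 0.7, -0.6]
opening: 0.354
tray [ 0.001 -0.001  0.113] 0.11345040986792265
0.13249304605595025
tab [0.62214195 0.01533175 0.12818595] [0.6658739  0.03251445 0.14197203]
tray [-0.001  0.     0.114] 0.11319116266321261
0.1321767886944457
tab [0.6230317  0.01041676 0.12817999] [0.66599823 0.03001772 0.14261276]
```

View pics/c12.png

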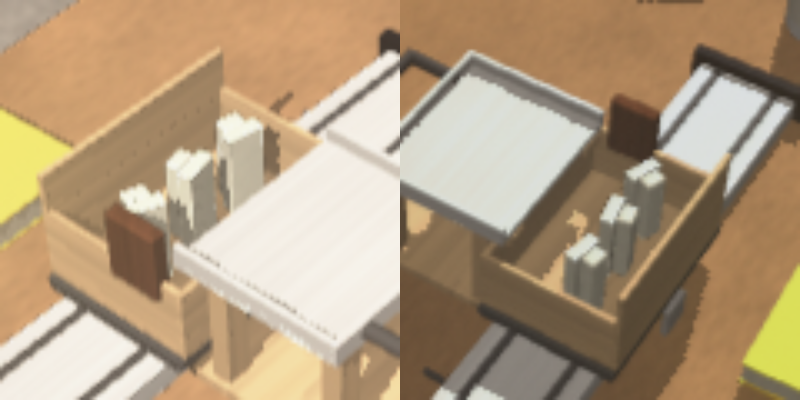

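Tray flat, three samples standing in the box. I'll push the tab from outside with closed fingers.

```bash
python3 -m handwheel '[[[0.3,0.1,0,0],[0.6,0.3,0,0],[0.715,0.5,0,0],[0.715,0.75,0,0],[0.715,0.99,0,0],[0.715,0.99,0.3,0],[0.715,0.99,0.3,0],[0.715,0.99,0.3,0]]]' 0| sed -n '1,5p'; python3 -c "
from h import *
o=ctrl.get_obs();print(o['eef_pos'],shift(np.array([.6435,.075,.118])-o['eef_pos']),rot(o).round(3)[:2,:2])"
```

```text
time_s: 26.52
eef_pos: [0.6403, 0.0733, 0.2405]
eef_rot: [-0.0, 0.721, 0.693, -0.0]
wrist_force: [0.8, -0.1, 0.1]
opening: -0.001
[0.64026977 0.07332831 0.24051725] [0.009 0.016 0.613] [[ 0.038  0.999]
 [ 0.999 -0.038]]
```

```bash
python3 -m handwheel '[[[0,0.016,0.25,0],[0,0.016,0.5,0],[0,0.016,0.61,0],[0,0.016,0.61,0],[0,0.016,0.61,0]]]'| sed -n '2,4p'; python3 -m handwheel '[[[-0.05,0,0,0],[-0.1,0,0,0],[-0.13,0,0,0],[-0.13,0,0,0]]]'| sed -n '2,4p';python3 -m handwheel '[[[-0.02,0,0,0],[-0.02,0,0,0]]]'| sed -n '2,4p'; python3 -m handwheel '[[[-0.02,0,0,0],[-0.02,0,0,0]]]'| sed -n '2,4p'
```

```text
eef_pos: [0.6457, 0.0731, 0.1214]
eef_rot: [0.002, 0.721, 0.693, 0.002]
wrist_force: [0.5, 0.5, 0.6]
eef_pos: [0.6429, 0.0463, 0.1182]
eef_rot: [0.0, 0.721, 0.693, 0.0]
wrist_force: [0.4, -0.0, 0.6]
eef_pos: [0.6426, 0.043, 0.118]
eef_rot: [-0.0, 0.721, 0.693, -0.0]
wrist_force: [0.6, -0.8, 0.1]
eef_pos: [0.6424, 0.0402, 0.118]
eef_rot: [-0.001, 0.72, 0.693, 0.001]
wrist_force: [0.7, 4.1, 0.1]
```

```bash
python3 -m handwheel '[[[-0.04,0,0,0],[-0.1,0,0,0],[-0.18,0,0,0],[-0.27,0,0,0],[-0.36,0,0,0],[-0.45,0,0,0],[-0.54,0,0,0],[-0.61,0,0,0],[-0.66,0,0,0],[-0.68,0,0,0]]]'| sed -n '2,4p'; python3 -m handwheel '[[[-0.02,0,0,0],[-0.02,0,0,0],[-0.02,0,0,0]]]'| sed -n '2,4p'; python3 -c "
from h import *
o=ctrl.get_obs()
for n in('scene','side'):
  P=cam(n)['P'];q=P[np.all((P>[.60,-.16,.1315])&(P<[.672,-.08,.145]),-1)];print(len(q),len(q) and (q.min(0),q.max(0)))"
```

```text
eef_pos: [0.6374, -0.0974, 0.1182]
eef_rot: [0.0, 0.721, 0.693, 0.0]
wrist_force: [0.6, 0.9, 0.6]
eef_pos: [0.6372, -0.1005, 0.1182]
eef_rot: [0.0, 0.72, 0.694, -0.0]
wrist_force: [-0.8, -0.0, -1.1]
108 (array([ 0.61629166, -0.13075215,  0.1315823 ]), array([ 0.65979267, -0.09728904,  0.14466117]))
70 (array([ 0.61379737, -0.12396087,  0.13164487]), array([ 0.64733395, -0.08700238,  0.1449408 ]))
```

```bash
python3 -m handwheel '[[[-0.02,0,0,0],[-0.03,0,0,0],[-0.03,0,0,0]]]'| sed -n '2p;4p'; for i in 1; do python3 -m handwheel '[[[-0.01,0,0,0],[-0.02,0,0,0],[-0.02,0,0,0]]]'| sed -n '2p;4p';python3 -m handwheel '[[[-0.01,0,0,0],[-0.02,0,0,0],[-0.02,0,0,0]]]'| sed -n '2p;4p';python3 -m handwheel '[[[-0.01,0,0,0],[-0.015,0,0,0],[-0.015,0,0,0]]]'| sed -n '2p;4p';python3 -m handwheel '[[[-0.01,0,0,0],[-0.01,0,0,0],[-0.01,0,0,0]]]'| sed -n '2p;4p'; done
```

```text
eef_pos: [0.6368, -0.107, 0.1181]
wrist_force: [0.2, 0.1, 0.6]
eef_pos: [0.6368, -0.1081, 0.1181]
wrist_force: [0.2, 9.3, 2.8]
eef_pos: [0.6366, -0.1131, 0.1181]
wrist_force: [0.0, 4.4, 1.3]
eef_pos: [0.6364, -0.1176, 0.1181]
wrist_force: [0.3, 3.5, 1.7]
eef_pos: [0.6364, -0.1203, 0.1181]
wrist_force: [-0.1, -0.3, 0.2]
```

```bash
python3 -m handwheel '[[[-0.01,0,0,0],[-0.01,0,0,0],[-0.01,0,0,0]]]'| sed -n '2p;4p';python3 -m handwheel '[[[-0.008,0,0,0],[-0.008,0,0,0],[-0.008,0,0,0]]]'| sed -n '2p;4p'
```

```text
eef_pos: [0.6363, -0.1218, 0.1181]
wrist_force: [-0.3, 0.3, 0.1]
eef_pos: [0.6363, -0.1233, 0.1181]
wrist_force: [0.8, -0.1, 0.1]
```

```bash
python3 -m handwheel '[[[-0.007,0,0,0],[-0.007,0,0,0],[-0.007,0,0,0]]]'| sed -n '2p;4p'; python3 -c "
from h import *
for n in('scene','side'):
  c=cam(n);save(c,n+'14');P=c['P'];q=P[np.all((P>[.60,-.16,.1315])&(P<[.672,-.08,.141]),-1)];print(len(q),len(q) and (q.min(0),q.max(0)))"
```

```text
eef_pos: [0.6362, -0.1243, 0.1181]
wrist_force: [0.4, 1.1, 0.8]
99 (array([ 0.61520455, -0.15344777,  0.13153611]), array([ 0.65875084, -0.12566858,  0.14076233]))
55 (array([ 0.61172198, -0.14875663,  0.13158277]), array([ 0.64766698, -0.11131299,  0.14046204]))
```

```bash
python3 -m handwheel '[[[-0.006,0,0,0],[-0.006,0,0,0],[-0.006,0,0,0]]]'| sed -n '2p;4p'; python3 -m handwheel '[[[0.05,0,0,0],[0.15,0,0,0],[0.15,0,-0.3,0],[0.15,0,-0.8,0],[0.15,0,-0.9,0],[0.15,0,-0.9,0]]]' | sed -n '2p;4p';  python3 -c "
from h import *
c=cam('scene');save(c,'s15');d=cam('side')
for k in(c,d):
  P=k['P'];q=P[np.all((P>[.60,-.17,.1315])&(P<[.672,-.10,.145]),-1)];print(len(q),len(q) and (q.min(0),q.max(0)))
cv2.imwrite('pics/c15.png',np.hstack([cv2.resize(x['color'][r:r+150,q:q+150,::-1],(400,400)) for x,r,q in((d,130,250),(c,220,240))]))"
```

```text
eef_pos: [0.6361, -0.1247, 0.1181]
wrist_force: [0.2, 6.8, 1.2]
eef_pos: [0.64, -0.0958, 0.3053]
wrist_force: [-0.2, -0.3, 0.5]
84 (array([ 0.61514859, -0.15381752,  0.13176725]), array([ 0.65829033, -0.1363304 ,  0.14225728]))
97 (array([ 0.61361962, -0.14761323,  0.13156372]), array([ 0.65593474, -0.13199842,  0.14107167]))
```

View pics/c15.png

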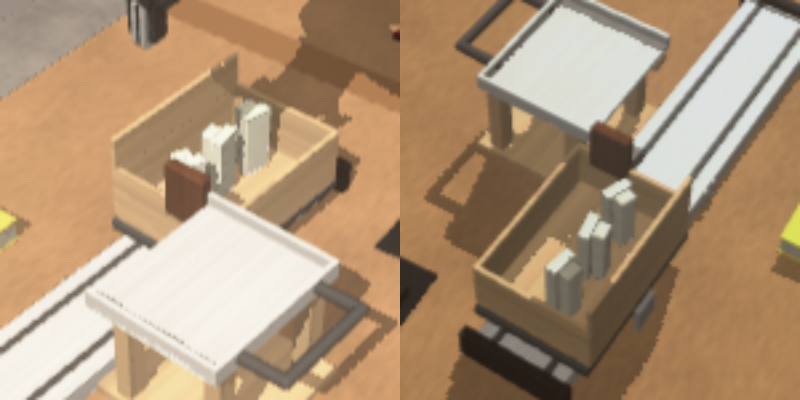

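The carrier is seated in the last station (stiff at its end, tab at y ≈ -0.143) with three samples in it. Now the fresh samples.

```bash
python3 -m handwheel '[[[0.25,-0.12,0,0.1],[0.5,-0.25,0,0.22],[0.75,-0.38,0,0.34],[0.9,-0.5,0,0.45],[0.9,-0.5,0,0.5],[0.9,-0.5,0,0.5]]]' 60| sed -n '2,3p'; python3 -c "
from h import *
o=ctrl.get_obs();print(shift(np.array([.45,.27,.3])-o['eef_pos']))"
```

```text
eef_pos: [0.5431, 0.0886, 0.296]
eef_rot: [-0.001, 0.924, 0.382, -0.002]
[ 0.311 -0.971 -0.018]
```

```bash
python3 -m handwheel '[[[0.08,-0.24,0,0.1],[0.15,-0.5,0,0.22],[0.22,-0.75,0,0.34],[0.31,-0.97,0,0.45],[0.31,-0.97,0,0.52],[0.31,-0.97,0,0.52]]]' | sed -n '2,3p'
python3 - <<'E'
from h import *
o=ctrl.get_obs();print(o["eef_pos"],rot(o).round(3)[:,0],np.round(o["q"],2))
for n in("wrist","scene","side"):
    c=cam(n);save(c,n+"16");P=c["P"]
    m=(np.all((P>[.33,.2,.015])&(P<[.63,.45,.034]),-1)).astype(np.uint8)
    k,l,s,ce=cv2.connectedComponentsWithStats(m)
    for i in range(1,k):
        if s[i,4]>40:
            t=P[l==i];b=t[t[:,2]>.023];print(n,s[i,4],np.round(cv2.minAreaRect((t[:,:2]*1000).astype(np.float32))[0],1),cv2.minAreaRect((b[:,:2]*1000).astype(np.float32)) if len(b)>9 else"",np.percentile(t[:,2],98).round(3))
E
```

```text
eef_pos: [0.4511, 0.2691, 0.2968]
eef_rot: [0.0, 1.0, 0.003, -0.001]
[0.45107903 0.26912024 0.29681977] [ 1.     0.005 -0.002] [ 0.31  0.03  1.66 -0.    1.46  1.88]
wrist 99 [620.1 222.7] ((619.3646850585938, 222.1409454345703), (12.520228385925293, 4.05706787109375), 68.4236831665039) 0.033
wrist 1848 [543.9 332.5] ((544.1665649414062, 331.913818359375), (70.07144927978516, 20.152393341064453), 28.342924118041992) 0.029
wrist 498 [474.8 415.9] ((475.0860900878906, 415.8829040527344), (75.7369155883789, 27.882244110107422), 10.954888343811035) 0.034
wrist 1503 [431.8 319.1] ((431.96881103515625, 318.04803466796875), (69.9710464477539, 20.264822006225586), 6.229041576385498) 0.029
wrist 60 [442.7 442.3] ((442.72149658203125, 442.2791748046875), (15.447071075439453, 1.3926538228988647), 89.13460540771484) 0.033
scene 88 [475.2 416.1] ((474.20623779296875, 416.0160217285156), (77.67871856689453, 37.48154067993164), 15.517340660095215) 0.033
scene 110 [430.1 315.9] ((430.9107360839844, 314.5070495605469), (66.67745971679688, 22.468175888061523), 8.972457885742188) 0.029
scene 113 [542.7 329.3] ((543.4569091796875, 326.6498107910156), (68.45780181884766, 21.859477996826172), 25.400758743286133) 0.029
side 77 [622.8 214.9] ((622.8307495117188, 216.57371520996094), (23.472694396972656, 12.791261672973633), 89.74911499023438) 0.034
side 449 [541.7 332.7] ((541.6282348632812, 332.74554443359375), (70.17550659179688, 20.946321487426758), 28.887746810913086) 0.028
side 484 [430.3 319. ] ((429.56005859375, 319.1589050292969), (69.41277313232422, 20.27358627319336), 7.020132064819336) 0.028
side 140 [485.7 427.9] ((486.1084899902344, 427.86712646484375), (45.18259048461914, 13.322236061096191), 52.28558349609375) 0.034
side 86 [434.7 426.6] ((434.9078674316406, 426.696044921875), (5.985245227813721, 40.776268005371094), 23.941625595092773) 0.033
```

View pics/wrist16.png

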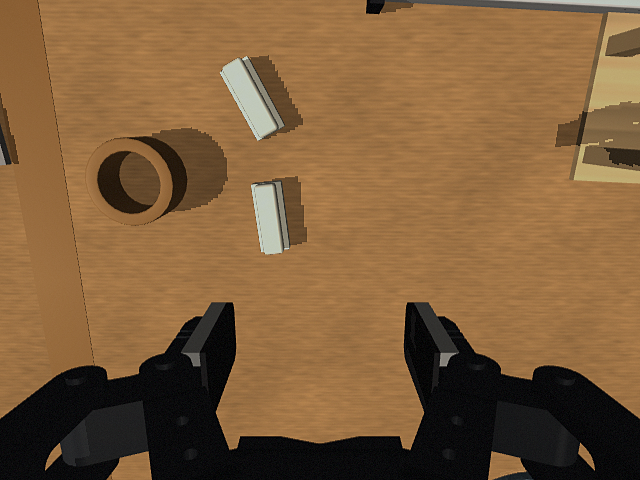

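Two fresh samples: A at px (270,217) → (0.431,0.3185), 6.5°; B at px (252,98) → (0.543,0.332), 28°. Grasp A by its bead.

```bash
python3 -m handwheel '[[[-0.1,-0.247,0.25,-0.072],[-0.1,-0.247,0.5,-0.072],[-0.1,-0.247,0.75,-0.072],[-0.1,-0.247,0.95,-0.072],[-0.1,-0.247,0.95,-0.072],[-0.1,-0.247,0.95,-0.072]]]' 50 | sed -n '2,3p'; python3 -c "
from h import *
o=ctrl.get_obs();print(rot(o).round(3)[:,0],shift(np.array([.4315,.3185,.023])-o['eef_pos']))"
```

```text
eef_pos: [0.4327, 0.3185, 0.1096]
eef_rot: [-0.0, 0.998, 0.055, 0.001]
[0.994 0.11  0.002] [-0.007 -0.     0.433]
```

```bash
python3 -m handwheel '[[[-0.007,0,0.2,0],[-0.007,0,0.35,0],[-0.007,0,0.43,0],[-0.007,0,0.43,0],[-0.007,0,0.43,0]]]' | sed -n '2,4p'; python3 -m handwheel '[[[0,0,0,0],[0,0,0,0],[0,0,0,0],[0,0,0,0],[0,0,0,0]]]' 8; python3 -m handwheel '[[[0,0,-0.3,0],[0,0,-0.6,0],[0,0,-0.9,0],[0,0,-0.95,0],[0,0,-0.95,0]]]'
```

```text
eef_pos: [0.4314, 0.3189, 0.0238]
eef_rot: [-0.0, 0.998, 0.055, 0.001]
wrist_force: [-0.7, -0.5, 0.1]
time_s: 37.85
eef_pos: [0.4309, 0.3188, 0.0234]
eef_rot: [-0.0, 0.998, 0.055, 0.001]
wrist_force: [-1.1, 0.0, 6.1]
opening: 0.215
grasp_force: 60.0
time_s: 38.48
eef_pos: [0.4301, 0.3184, 0.2125]
eef_rot: [-0.0, 0.998, 0.055, 0.001]
wrist_force: [-0.9, -0.4, -1.0]
opening: 0.213
grasp_force: 59.3
```

```bash
python3 -m handwheel '[[[0.06,0.25,0,0],[0.12,0.5,0,0.05],[0.16,0.75,0,0.1],[0.195,0.9,0,0.1],[0.195,0.9,0,0.1]]]' | sed -n '2,6p'; python3 -c "
from h import *
o=ctrl.get_obs();print(rot(o).round(3)[:,0],shift(np.array([.547,-.031,.20])-o['eef_pos']))"
```

```text
eef_pos: [0.4878, 0.1417, 0.2094]
eef_rot: [0.0, 1.0, -0.022, -0.002]
wrist_force: [-0.2, -0.0, -0.1]
opening: 0.217
grasp_force: 59.3
[ 0.999 -0.043 -0.005] [0.333 0.85  0.046]
```

```bash
python3 -m handwheel '[[[0.1,0.25,0,0],[0.2,0.5,0,0],[0.27,0.7,0,0],[0.333,0.85,0,0],[0.333,0.85,0,0],[0.333,0.85,0,0]]]' | sed -n '2,6p'
python3 - <<'E'
from h import *
o=ctrl.get_obs();print(o['eef_pos'],shift(np.array([.547,-.031,.1395])-o['eef_pos']))
c=cam("wrist");save(c,"w18");P=c["P"]
E
```

```text
eef_pos: [0.5474, -0.0274, 0.2106]
eef_rot: [-0.001, 1.0, -0.02, -0.001]
wrist_force: [0.2, -0.2, -0.3]
opening: 0.213
grasp_force: 59.3
[ 0.54741563 -0.02740438  0.21056957] [-0.     0.018  0.355]
```

View pics/w18.png

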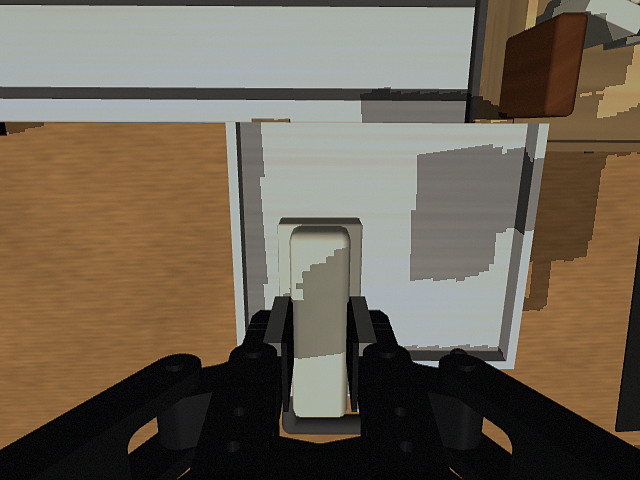

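Sample A is held straight above the left half of the tray (px 320,320). Lower and release.

```bash
python3 -m handwheel '[[[0,0.018,0.15,0],[0,0.018,0.28,0],[0,0.018,0.34,0],[0,0.018,0.355,0],[0,0.018,0.36,0],[0,0.018,0.36,0]]]' | sed -n '2,6p'; python3 -m handwheel '[[[0,0,0,0],[0,0,0,0],[0,0,0,0]]]' 40| sed -n '2,6p'; python3 -m handwheel '[[[0,0,-0.2,0],[0,0,-0.4,0],[0,0,-0.6,0],[0,0,-0.6,0]]]'| sed -n '2,6p'
python3 - <<'E'
from h import *
c=cam("wrist");save(c,"w19");P=c["P"];q=P[np.all((P>[.48,-.14,.13])&(P<[.62,.012,.15]),-1)];print(cv2.minAreaRect((q[:,:2]*1000).astype(np.float32)),np.percentile(q[:,2],[50,98]),ctrl.get_obs()["eef_pos"])
E
```

```text
eef_pos: [0.5489, -0.0325, 0.1411]
eef_rot: [0.0, 1.0, -0.02, 0.001]
wrist_force: [-1.2, -0.3, 0.2]
opening: 0.214
grasp_force: 59.3
eef_pos: [0.5483, -0.0325, 0.1403]
eef_rot: [0.0, 1.0, -0.02, 0.0]
wrist_force: [0.3, 0.5, 0.8]
opening: 0.467
grasp_force: 0.0
eef_pos: [0.5504, -0.033, 0.2643]
eef_rot: [0.001, 1.0, -0.02, 0.004]
wrist_force: [0.7, 1.1, -0.8]
opening: 0.469
grasp_force: 0.0
((573.7673950195312, -57.30369567871094), (60.849124908447266, 180.1860809326172), 46.447879791259766) [0.14135555 0.14276789] [ 0.54914156 -0.03266691  0.26182887]
```

```bash
python3 -m handwheel '[[[-0.05,-0.25,-0.1,0],[-0.1,-0.5,-0.1,0],[-0.155,-0.75,-0.1,0],[-0.155,-0.795,-0.1,0]]]' 55 | sed -n '2,2p'; python3 -m handwheel '[[[-0.05,-0.25,0,-0.1],[-0.1,-0.5,0,-0.2],[-0.155,-0.75,0,-0.3],[-0.155,-0.795,0,-0.357],[-0.155,-0.795,0,-0.357]]]' | sed -n '2,2p';  python3 - <<'E'
from h import *
c=cam("wrist");save(c,"w20");P=c["P"];o=ctrl.get_obs()
m=(np.all((P>[.4,.25,.023])&(P<[.65,.42,.034]),-1)).astype(np.uint8)
k,l,s,ce=cv2.connectedComponentsWithStats(m)
for i in range(1,k):
    if s[i,4]>200:
        b=P[l==i];r=cv2.minAreaRect((b[:,:2]*1000).astype(np.float32));print(s[i,4],r)
        print(shift(np.array([r[0][0]/1000,r[0][1]/1000,.023])-o["eef_pos"]))
print(o["eef_pos"],rot(o).round(3)[:,0])
E
```

```text
eef_pos: [0.5219, 0.1303, 0.2785]
eef_pos: [0.4986, 0.2878, 0.2787]
1802 ((543.9164428710938, 332.2657470703125), (68.78387451171875, 19.521846771240234), 28.06572723388672)
[ 0.308 -0.092  1.279]
[0.49879611 0.28715348 0.27886642] [ 0.88   0.474 -0.002]
```

```bash
python3 -m handwheel '[[[0.15,-0.092,0.2,0],[0.308,-0.092,0.45,0],[0.308,-0.092,0.7,0],[0.308,-0.092,0.85,0],[0.308,-0.092,0.85,0],[0.308,-0.092,0.85,0]]]' 50| sed -n '2,2p';  python3 -c "
from h import *
o=ctrl.get_obs();print(shift(np.array([.5435,.332,.023])-o['eef_pos']))"
```

```text
eef_pos: [0.5456, 0.3328, 0.1116]
[-0.012 -0.002  0.443]
```

```bash
python3 -m handwheel '[[[-0.01,0,0.2,0],[-0.01,0,0.35,0],[-0.01,0,0.44,0],[-0.01,0,0.44,0],[-0.01,0,0.44,0]]]' | sed -n '2,4p'; python3 -m handwheel '[[[0,0,0,0],[0,0,0,0],[0,0,0,0],[0,0,0,0],[0,0,0,0]]]' 8|sed -n '2,6p'; python3 -m handwheel '[[[0,0,-0.3,0],[0,0,-0.6,0],[0,0,-0.9,0],[0,0,-0.95,0],[0,0,-0.95,0]]]'; python3 -c "
from h import *
o=ctrl.get_obs();print(shift(np.array([.549,-.1025,.21])-o['eef_pos']))"
```

```text
eef_pos: [0.544, 0.3328, 0.0239]
eef_rot: [-0.0, 0.969, 0.245, 0.001]
wrist_force: [-0.2, 0.1, 0.6]
eef_pos: [0.5436, 0.3327, 0.0236]
eef_rot: [-0.0, 0.969, 0.245, 0.001]
wrist_force: [-0.7, -0.1, 6.0]
opening: 0.214
grasp_force: 61.1
time_s: 45.38
eef_pos: [0.5427, 0.3324, 0.2127]
eef_rot: [-0.0, 0.969, 0.245, 0.001]
wrist_force: [-0.8, -0.0, -1.3]
opening: 0.212
grasp_force: 60.3
[-1.007  1.928  0.012]
```

```bash
python3 -m handwheel '[[[-0.13,0.25,0,0.08],[-0.25,0.48,0,0.18],[-0.38,0.72,0,0.28],[-0.5,0.96,0,0.356],[-0.5,0.96,0,0.356],[-0.5,0.96,0,0.356]]]'| sed -n '2,6p';python3 -c "
from h import *
o=ctrl.get_obs();print(rot(o).round(3)[:,0],shift(np.array([.549,-.1015,.20])-o['eef_pos']))"
```

```text
eef_pos: [0.5449, 0.116, 0.2101]
eef_rot: [-0.0, 1.0, -0.019, -0.002]
wrist_force: [-0.3, 0.4, -0.5]
opening: 0.211
grasp_force: 60.3
[ 0.999 -0.038 -0.003] [0.062 1.086 0.05 ]
```

```bash
python3 -m handwheel '[[[0.02,0.25,0,0],[0.04,0.5,0,0],[0.06,0.75,0,0],[0.06,0.98,0,0],[0.06,1,0,0],[0.06,1,0,0]]]'| sed -n '2,6p'; python3 -m handwheel '[[[0,0.08,0,0],[0,0.08,0,0]]]'| sed -n '2,6p';python3 - <<'E'
from h import *
o=ctrl.get_obs();print(o['eef_pos'],shift(np.array([.549,-.1015,.1395])-o['eef_pos']))
c=cam("wrist");save(c,"w21");P=c["P"];q=P[np.all((P>[.48,-.075,.133])&(P<[.62,.005,.15]),-1)];print(cv2.minAreaRect((q[:,:2]*1000).astype(np.float32)),np.percentile(q[:,2],[50,98]))
E
```

```text
eef_pos: [0.5502, -0.0831, 0.2112]
eef_rot: [-0.001, 1.0, -0.019, -0.001]
wrist_force: [-0.8, 0.2, -0.4]
opening: 0.214
grasp_force: 60.3
eef_pos: [0.5498, -0.1004, 0.212]
eef_rot: [0.0, 1.0, -0.019, -0.0]
wrist_force: [-0.9, 1.3, -0.6]
opening: 0.214
grasp_force: 60.3
[ 0.5498376  -0.10043265  0.21203163] [-0.004  0.005  0.363]
((589.1268920898438, -63.653770446777344), (20.39329719543457, 62.77414321899414), 86.68378448486328) [0.14130084 0.14273399]
```

View pics/w21.png

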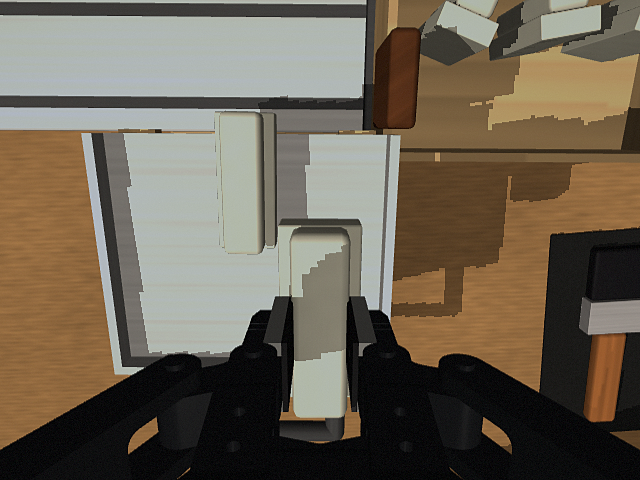

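Sample A has been knocked towards the lip: px (243,182) → about x 0.592, y -0.063, still flat and within bounds. So I set B down in the left half instead, behind and clear of A.

```bash
python3 -m handwheel '[[[-0.09,-0.2,0,0],[-0.09,-0.417,0,0],[-0.09,-0.417,0,0],[-0.09,-0.417,0.15,0],[-0.09,-0.417,0.28,0],[-0.09,-0.417,0.28,0],[-0.09,-0.417,0.28,0]]]'| sed -n '2,6p'
python3 - <<'E'
from h import *
o=ctrl.get_obs();print(o['eef_pos'],shift(np.array([.535,-.016,.139])-o['eef_pos']))
c=cam("side");save(c,"d22");P=c["P"]
q=P[np.all((P>[.545,-.13,.134])&(P<[.66,-.036,.143]),-1)];print(len(q),len(q)and cv2.minAreaRect((q[:,:2]*1000).astype(np.float32)))
c=cam("scene");P=c["P"]
q=P[np.all((P>[.545,-.12,.134])&(P<[.64,-.036,.146]),-1)];print(len(q),len(q)and cv2.minAreaRect((q[:,:2]*1000).astype(np.float32)))
E
```

```text
eef_pos: [0.5356, -0.0169, 0.1571]
eef_rot: [0.0, 1.0, -0.019, 0.001]
wrist_force: [0.1, 0.4, -0.4]
opening: 0.215
grasp_force: 60.3
[ 0.53558675 -0.01688787  0.15709933] [-0.003 -0.004  0.09 ]
5 ((599.0657958984375, -57.6802978515625), (4.582677364349365, 47.431114196777344), 86.08930206298828)
155 ((591.0214233398438, -58.28187942504883), (38.78995132446289, 72.10169982910156), 84.89115905761719)
```

```bash
python3 -m handwheel '[[[0,0,0.04,0],[0,0,0.07,0],[0,0,0.085,0],[0,0,0.09,0],[0,0,0.09,0]]]'| sed -n '2,6p'; python3 -m handwheel '[[[0,0,0,0],[0,0,0,0],[0,0,0,0]]]' 30| sed -n '2,6p'; python3 -m handwheel '[[[0,0,-0.1,0],[0,0,-0.3,0],[0,0,-0.6,0],[-0.5,0,-0.85,0],[-0.7,0,-0.85,0],[-0.7,0,-0.85,0]]]'| sed -n '2,6p'
python3 - <<'E'
from h import *
o=ctrl.get_obs();print(o["time_s"])
c=cam("wrist");save(c,"w23");P=c["P"]
m=(np.all((P>[.48,-.15,.133])&(P<[.65,.02,.148]),-1)).astype(np.uint8)
k,l,s,ce=cv2.connectedComponentsWithStats(m)
for i in range(1,k):
    if s[i,4]>100: print(cv2.minAreaRect((P[l==i][:,:2]*1000).astype(np.float32)),np.median(P[l==i][:,2]))
E
```

```text
eef_pos: [0.5349, -0.0164, 0.138]
eef_rot: [-0.0, 1.0, -0.019, -0.0]
wrist_force: [-0.9, 0.1, -0.3]
opening: 0.216
grasp_force: 60.3
eef_pos: [0.535, -0.0164, 0.1382]
eef_rot: [0.0, 1.0, -0.019, 0.0]
wrist_force: [-0.5, -0.2, -0.1]
opening: 0.354
grasp_force: 0.0
eef_pos: [0.3932, -0.0107, 0.3093]
eef_rot: [0.0, 1.0, -0.019, 0.001]
wrist_force: [0.5, -0.9, -0.3]
opening: 0.356
grasp_force: 0.0
49.9
((520.606689453125, -16.18810272216797), (19.557361602783203, 40.510902404785156), 87.16864013671875) 0.14130298865876206
```

View pics/w23.png

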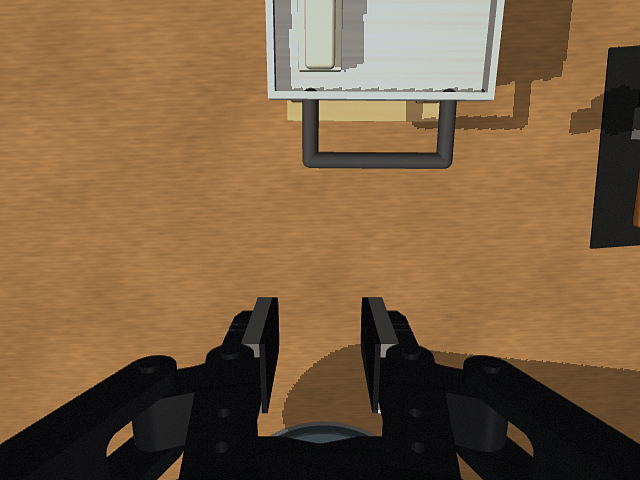

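That view was my 15th picture, one over the limit of 14, so I'll view no more and check the final state by numbers only.

Run:
```python
from h import *
for n in("scene","side"):
    P=cam(n)["P"]
    def comp(lo,hi,t):
        m=(np.all((P>lo)&(P<hi),-1)).astype(np.uint8);k,l,s,ce=cv2.connectedComponentsWithStats(m)
        for i in range(1,k):
            if s[i,4]>25:
                q=P[l==i];print(n,t,s[i,4],np.round(np.r_[q.min(0),q.max(0)],3),np.median(q[:,2]).round(3))
    comp([.48,-.16,.132],[.65,.03,.15],"fresh")
    comp([.3,-.42,.011],[.56,-.28,.05],"brush")
    comp([.61,-.34,.05],[.73,-.15,.135],"box")
    comp([.605,-.17,.134],[.67,-.12,.145],"tab")
    comp([.33,.25,.015],[.66,.38,.05],"left on table")
    q=P[np.all((P>[.50,-.14,.10])&(P<[.60,0,.119]),-1)];print("tray floor",np.median(q[:,2]),np.polyfit(q[:,0],q[:,2],1)[0])
```

```text
scene fresh 149 [ 0.499 -0.031  0.132  0.569 -0.006  0.145] 0.138
scene fresh 163 [ 0.557 -0.081  0.132  0.626 -0.054  0.143] 0.138
scene fresh 67 [ 0.615 -0.153  0.132  0.65  -0.136  0.142] 0.137
scene brush 673 [ 0.348 -0.373  0.011  0.515 -0.326  0.023] 0.015
scene box 2019 [ 0.61  -0.327  0.05   0.727 -0.15   0.134] 0.092
scene tab 74 [ 0.616 -0.153  0.134  0.659 -0.136  0.142] 0.137
tray floor 0.11306069216692138 0.0007089263698211881
side fresh 77 [ 0.614 -0.149  0.133  0.65  -0.133  0.141] 0.137
side fresh 240 [ 0.554 -0.073  0.132  0.624 -0.05   0.143] 0.138
side fresh 283 [ 0.498 -0.027  0.132  0.568 -0.003  0.142] 0.138
side brush 610 [ 0.347 -0.373  0.011  0.511 -0.321  0.02 ] 0.015
side box 1902 [ 0.61  -0.326  0.05   0.727 -0.15   0.131] 0.093
side tab 80 [ 0.614 -0.149  0.134  0.658 -0.133  0.141] 0.137
tray floor 0.11331097115431976 0.003521146950767597
```

Both fresh samples are flat in the tray: A at x 0.590, about 0.04 from its centre and within the limit, and B at x 0.534. The brush, carrier and tray have not moved, and no sample is left on the table. Handing in.

```bash
python3 -c "
from bench import ctrl
print(ctrl.hand_in())"
```

```text
the job is handed in; nothing more can be done
None
```

The job is handed in, with no verdict returned: by my last camera measurements the brush is on the mat, the carrier is in the last station with the three dry samples in its box, and both fresh samples lie flat in the flat tray, though I viewed 15 pictures against the limit of 14.

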